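# Zero the sharpener dial, then draw the chisel and hold it level over the disc

### The arm

A 6-joint arm with a two-finger parallel gripper is mounted at the origin on the work surface. World frame = base frame: x ahead of the robot, y to its left, z up, the work surface at z = 0. Lengths are in m, angles in rad, forces in N, time in s.
With the tool pointing down it reaches from about 0.425 to 0.95 m from the base axis. Payload 3.5 kg.
Tool frame: the origin (TCP) lies midway between the tips of the shut fingers; the grasp point (between the pads) lies 19 mm behind it; z points along the fingers, y is the line along which they close (so a half turn about z gives the same grasp; the last joint's range is limited). The gripper opens to 85 mm and grips with 20 to 120 N. Pads are 22 mm wide; open, the fingers measure 114 mm over their backs; the gripper's body (76 mm by 85 mm) begins 54 mm behind the grasp point. The pads swing forward as they close: fully open they stand 13 mm farther back than shut.
Start: joints at [-1.454, 0.286, 1.577, -0, 1.279, -0.15], TCP at [0.178, -0.651, 0.231] pointing down, gripper open.
Joint ranges: [-2.77, 2.77], [-0.9, 2.22], [0.21, 2.48], [-1.53, 4.67], [0.24, 2.81], [-2.84, 2.84]. Speed limits (rad/s): [2.79, 2.79, 3.14, 3.14, 3.14, 3.14].

### API

Orientations are given as a unit quaternion [x, y, z, w].
In Python, from plant import ctrl gives the robot as it stands.
- The arm moves only by the tool send_rows, never from a script. Its argument "series" is a list that holds one entry, the list of rows, each a list of 7 numbers: the shift along the tool's x, y, z in cm, then the turn, a rotation vector about the tool's x, y, z in rad, then the opening, from -1 (shut) to 1 (fully open). In form: [[[x, y, z, rx, ry, rz, jaw], ...]]. A call has 1 to 10 rows; each row shifts and turns the commanded pose from where the row before left it, along the tool's axes as they then stand; what a row does not reach is not made up. A row lasts 1/8 s, in which the tool goes at most 62.5 mm and 10.7 degrees, less where a joint would pass 70% of its speed; a pose out of reach is approached as far as the arm can. A call is refused whole if a number of a shift passes 6.25 or a number of a turn 0.188, either way. A call with a gripper value outside its range is refused whole. The fingers move at their own pace and stop on an object; "force" is the grip in N (left out, the last holds). Time passes only in rows, so rows that do not move let the fingers close. It gives the time, the measured TCP pose, the force, the opening and the grip force at its end, in the units of the state.
- ctrl.get_state(): the state, without advancing time (a new reading comes with each control period).
- ctrl.read_camera(name): name is "scene" or "side" or "wrist"; returns a dict with "img" (480x640x3 uint8, red, green, blue), "fx", "fy", "cx", "cy" (pixels), "R" (3x3) and "t" (3): a world point X has camera coordinates R X + t; the wrist camera has in their place "hand_eye" (4x4, takes a point from camera to tool coordinates, whose origin is the TCP and whose axes are the flange's). Camera axes: x right, y down, z forward; pixel columns grow to the right and rows downward; lengths in m; the calibration is good to about 2 mm. A picture is of the moment at which its call begins: read the wrist's pose just before it. There is no depth.
- ctrl.sign_off(): hands the job in; it is judged then, once.
The state is a dict: "time": time; "qpos": joint angles; "dq": joint speeds; "joint_efforts": joint torques, N m; "eef_pos": TCP position; "tcp_rot": TCP orientation; "contact_force": force on the tool from outside, world axes, zero at the start; "wrist_torque": the same for the moment, N m; "opening": opening from 0.0 (shut) to 1.0 (fully open); "finger_force": force on a finger pad.
Only numpy, scipy, OpenCV 4.12 (cv2) and the standard library are available. Lean on these libraries where they do the work, as an engineer would, in place of code of your own. Each camera call takes 0.05 s, during which the arm holds its last target. There are 200 camera calls.

### The job

Get ready to lap the back of the chisel on the disc sharpener: first turn the sharpener's dial until its pointer stands at the zero mark, and only then draw the chisel (square handle with a steel hoop on its end) out of the sloping rack. Bring it level, with the face of the blade that is underneath in the rack still underneath, and finish while holding it still in the gripper, its cutting edge over the middle of the disc and about 8 cm above it, touching nothing else. Leave the dial at zero and the other tools where they are.

Things in the scene. Friction and masses are not known exactly. Their poses are not given: they have to be found in the camera images.
- sharpener: Fixed bench disc sharpener: grey box 300 (x) x 200 (y) x 100 mm high; a bare-metal disc of 150 mm diameter lies on its top at the +x end and a dial is on its top near the -x end. Origin: centre of its underside, on the table; x runs from the dial to the disc, z up.
- disc (a point): Centre of the upper face of the sharpener's disc, 110 mm above the table, 55 mm in +x from the sharpener's centre. Axes as the sharpener.
- dial (a joint): Dial angle, rad, growing anticlockwise seen from above, -2.4 to 2.4; starts at 0.45 to 1.35. 0 = pointer at the zero mark: the one long wide black mark of the white scale, towards the sharpener's -x (away from the disc); other marks are 15 degrees apart. It stays where left and takes 0.04 N m to turn.
- dial_grip (a point): Point on the dial's axis at grip height, 132 mm above the table, 95 mm in -x from the sharpener's centre. The dial is a black foot 44 mm in diameter with an upright bar 42 long, 14 thick, 108 to 142 mm above the table. The point turns with the dial: the bar runs along its x, is pinched across its y; the pointer points to its -x.
- rack: Fixed wooden rack 280 wide (y), 150 deep, top 120 mm high. Origin: centre of its underside. A sloping block has three equal pockets 80 mm apart in y, going down 40 degrees below level towards +x, 80 deep, 22 wide, 8 mm high; their mouths are 104 mm above the table, 31 mm in -x of the origin. Each holds a tool, handle towards -x and up.
- chisel: Loose chisel, 0.24 kg, 216 mm long, in any one of the pockets. Origin: on its long axis where the blade begins, at the pocket's mouth. x: to the cutting edge (40 degrees below level at the start); z: out of the blade's upper face. Blade x 0 to 78, 20 wide, 6 thick, all in the pocket; shoulder 28 wide, neck 12 thick; ferrule x -26 to -40; square handle 28 x 28 to x -134; hoop 33 wide to x -138.
- chisel_edge (a point): Middle of the chisel's cutting edge, at x = 78 mm on its long axis. Axes as the chisel.
- chisel_handle (a point): Point on the chisel's long axis inside the handle at x = -95 mm, where it may be gripped across y. Axes as the chisel.
- file: Bystander: flat dark file in another pocket, slim round dark handle 23 mm thick and 112 mm long. Same origin and axes as the chisel's.
- scraper: Bystander: scraper in another pocket, with a short pear-shaped wooden handle 42 mm thick and 66 mm long. Same origin and axes as the chisel's.
- stone: Bystander: loose brown sharpening stone 150 x 50 x 25 mm lying on the table between the rack and the sharpener, on the robot's side. Origin: centre of its underside.
- wax: Bystander: loose jar, 64 mm in diameter, 60 mm high, standing beyond the rack and the sharpener, between them. Origin: centre of its underside.
- mallet: Bystander: loose wooden mallet, about 300 mm long, 65 mm high, lying on the table to the right. Origin: under its handle, at table height, 150 mm from the middle of the head.
- square: Bystander: loose try square, blade 200 mm, stock 110 mm, 16 mm thick, lying on the table to the left. Origin: at table height at the inner foot of the blade.
- offcut: Bystander: loose piece of wood 200 x 70 x 40 mm on the table to the left. Origin: centre of its underside.
There are look-alikes about, which are no part of the job. What is shaped like the chisel but turquoise is not meant.

How it is judged:
By the outcome, as a careful person would: the job done as asked, in the order asked, and still so for the second after the job is handed in, while the arm keeps its last pose, push and grip.
It also fails if it takes over 53 s, if anything falls off the work surface, if the arm or the gripper's body presses on something with over 40 N, if the wrist force passes 120 N, or if a joint passes its speed limit or range.

## Working session

There is one attempt and no reset: what is moved stays moved. The work goes in short steps, Python scripts to look and compute and a tool call to move; the robot and the scene stay as the last step left them, time stands still between calls to the robot, and variables do not carry over. Pictures are saved under pics/ and viewed, at most 10 in all, crops included, and the job is handed in when it is done.

Besides the shell and the picture viewer there is one more tool, called as a command line: name --argument value ..., lists and objects as JSON in quotes. send_rows: Moves the arm, as the interface text tells. Its arguments: {"type":"object","properties":{"series":{"type":"array"},"force":{"type":"number"}},"required":["series"]}

```bash
mkdir -p pics; python3 - <<'E'
from plant import ctrl
import cv2,numpy as np,pickle
d={}
for n in("scene","side"):
    c=ctrl.read_camera(n);d[n]=c
    cv2.imwrite(f"pics/{n}.png",c["img"][:,:,::-1]);print(n,c["fx"],c["cx"],c["cy"],np.round(-c["R"].T@c["t"],3),np.round(c["R"],2).tolist())
s=ctrl.get_state();c=ctrl.read_camera("wrist");d["wrist"]=c;d["s"]=s
print(c["hand_eye"],s["eef_pos"],s["tcp_rot"],s["time"],s["opening"])
pickle.dump(d,open("d0.pkl","wb"))
E
ls
```

```text
scene 495.847856193788 310.46280255027676 236.57521690963253 [ 1.311 -0.494  1.46 ] [[0.62, 0.78, -0.0], [0.64, -0.51, -0.57], [-0.45, 0.35, -0.82]]
side 494.22324382176936 318.1374065313417 239.37570081480047 [0.501 1.332 0.99 ] [[-1.0, -0.07, -0.0], [-0.03, 0.57, -0.82], [0.06, -0.82, -0.57]]
[[-9.55854125e-04 -9.45989737e-01 -3.24195163e-01  8.38021447e-02]
 [ 9.99999543e-01 -8.93281473e-04 -3.41826760e-04  3.57193422e-05]
 [ 3.37670743e-05 -3.24195342e-01  9.45990158e-01 -1.43524175e-01]
 [ 0.00000000e+00  0.00000000e+00  0.00000000e+00  1.00000000e+00]] [ 0.17791898 -0.65051389  0.23007106] [ 9.91116085e-01  1.32995347e-01  1.78079609e-05 -1.06885404e-03] 0.1 0.9950919778701586
d0.pkl
pics
```

View pics/scene.png

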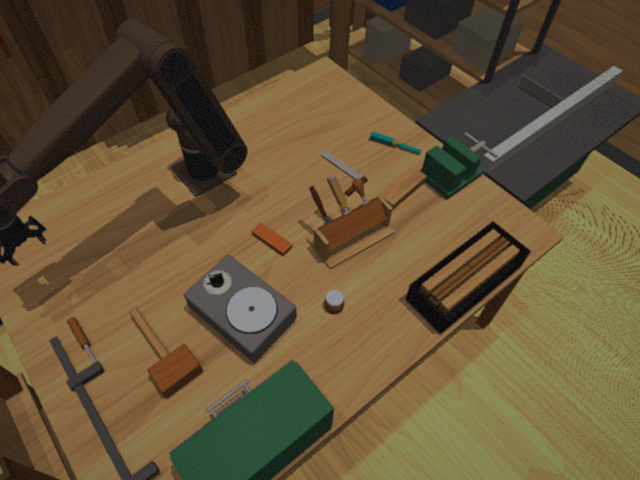

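View pics/side.png

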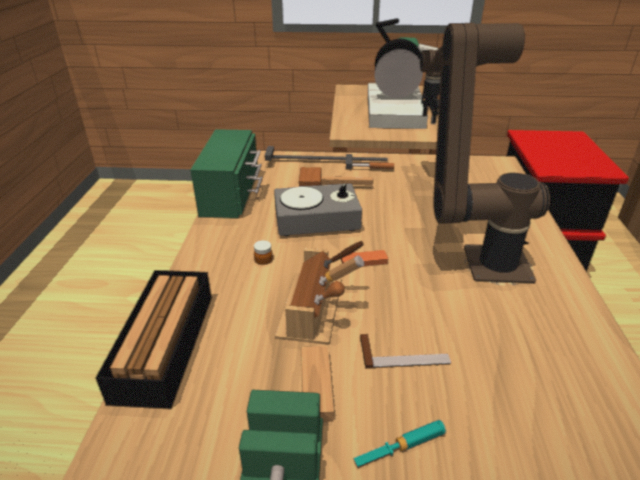

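Scene view: in the rack are a dark-handled tool (318,200), a yellowish square handle (337,192) and a pear-shaped handle (357,185). Outside it lie a round-handled chisel (80,335) and a turquoise one (395,142). By the description, the middle one in the rack is the chisel; I'll check it in a close crop.

```bash
cat > h.py <<'E'
import numpy as np,cv2,pickle
from scipy.spatial.transform import Rotation as Ro
def ray(c,u,v):
    return -c["R"].T@c["t"], c["R"].T@np.array([(u-c["cx"])/c["fx"],(v-c["cy"])/c["fy"],1])
def onz(c,u,v,z):
    o,d=ray(c,u,v); return o+d*(z-o[2])/d[2]
def tri(c1,p1,c2,p2):
    o1,d1=ray(c1,*p1);o2,d2=ray(c2,*p2);d1/=np.linalg.norm(d1);d2/=np.linalg.norm(d2)
    s=np.linalg.lstsq(np.c_[d1,-d2],o2-o1,rcond=None)[0]
    a=o1+s[0]*d1;b=o2+s[1]*d2; return (a+b)/2,np.linalg.norm(a-b)
def proj(c,X):
    x=c["R"]@X+c["t"]; return np.array([c["fx"]*x[0]/x[2]+c["cx"],c["fy"]*x[1]/x[2]+c["cy"]])
def wristcam(c,s):
    T=np.eye(4);T[:3,:3]=Ro.from_quat(s["tcp_rot"]).as_matrix();T[:3,3]=s["eef_pos"]
    M=np.linalg.inv(T@c["hand_eye"]); c["R"]=M[:3,:3];c["t"]=M[:3,3]; return c
E
python3 - <<'E'
from h import *
d=pickle.load(open("d0.pkl","rb"))
sc,si=d["scene"],d["side"]
a=cv2.resize(sc["img"][165:275,290:410],(400,367),interpolation=3)
b=cv2.resize(si["img"][235:345,270:390],(400,367),interpolation=3)
e=cv2.resize(sc["img"][255:325,180:300],(400,233),interpolation=3)
f=cv2.resize(si["img"][175:245,270:390],(400,233),interpolation=3)
cv2.imwrite("pics/crop.png",np.vstack([np.hstack([a,b]),np.hstack([e,f])])[:,:,::-1])
# white disc centre
for n,c,r in(("scene",sc,(225,285,220,340)),("side",si,(180,325,215,325))):
    pass
for n,c,(x0,y0,x1,y1) in(("scene",sc,(222,280,282,340)),("side",si,(276,183,326,213))):
    h=cv2.cvtColor(c["img"],cv2.COLOR_RGB2HSV); m=((h[:,:,2]>140)&(h[:,:,1]<50)).astype(np.uint8)
    mm=np.zeros_like(m);mm[y0:y1,x0:x1]=m[y0:y1,x0:x1]
    k=max(cv2.findContours(mm,0,1)[0],key=cv2.contourArea); pts=np.array([onz(c,u+0.0,v,.11)[:2] for u,v in k[:,0]])
    el=cv2.minEnclosingCircle(pts.astype(np.float32)); e2=cv2.fitEllipse((pts*1000).astype(np.float32)); print(n,el,e2)
# sharpener top by dark grey mask
c=sc;h=cv2.cvtColor(c["img"],cv2.COLOR_RGB2HSV)
print("grey",h[335,240],h[305,210],h[290,195],"wood",h[300,320])
E
```

```text
scene ((0.667951762676239, -0.2179136723279953), 0.07282724976539612) ((667.9178466796875, -218.2393035888672), (140.98287963867188, 141.80799865722656), 150.3973846435547)
side ((0.6691730618476868, -0.21400968730449677), 0.07962863892316818) ((667.679443359375, -212.27684020996094), (148.9654083251953, 153.72799682617188), 109.15953826904297)
grey [ 7 25 93] [24 15 86] [21 20 89] wood [ 19 115 144]
```

View pics/crop.png

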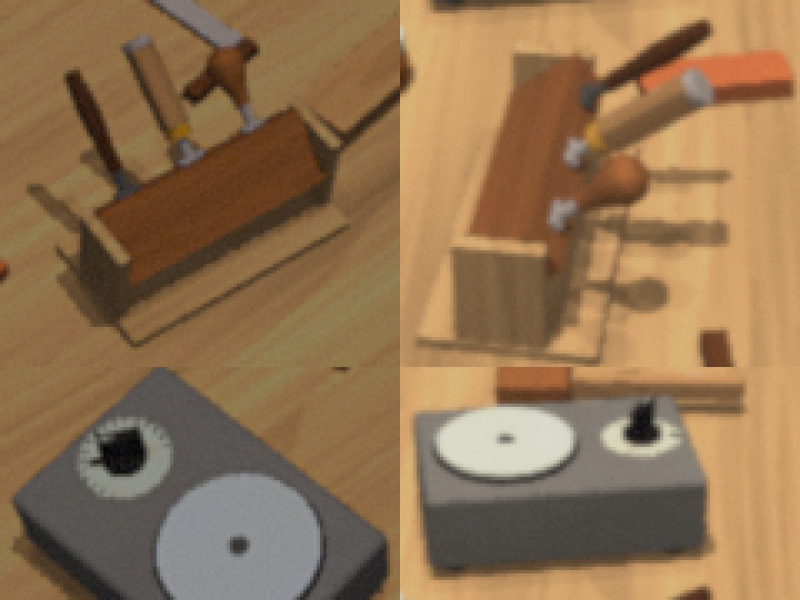

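The crop confirms it: the middle tool (scene 337,192; side 345,268) has a square handle, a yellow ferrule and a steel hoop, so it is the chisel. The dial is at scene (217,280), with its pointer away from the long mark.

```bash
python3 - <<'E'
from h import *
d=pickle.load(open("d0.pkl","rb"))
sc,si=d["scene"],d["side"]
# dial scale ring: white mask region
for n,c,(x0,y0,x1,y1) in(("scene",sc,(198,265,238,299)),("side",si,(328,180,358,206))):
    h=cv2.cvtColor(c["img"],cv2.COLOR_RGB2HSV); m=((h[:,:,2]>125)&(h[:,:,1]<60)).astype(np.uint8)
    mm=np.zeros_like(m);mm[y0:y1,x0:x1]=m[y0:y1,x0:x1]
    p=np.argwhere(mm)[:,::-1]; hull=cv2.convexHull(p.astype(np.int32))[:,0]
    w=np.array([onz(c,u,v,.101)[:2] for u,v in hull]).astype(np.float32)
    print(n,len(p),cv2.minEnclosingCircle(w),cv2.fitEllipse(w*1000))
disc=np.array([.668,-.2153])
P=lambda p,q:tri(sc,p,si,q)
for nm,p,q in(("hoop",(330.5,178.5),(361,261.4)),("ferr",(344,204.6),(328.5,276)),
  ("neckfile",(290+122/3.333,165+185/3.333),(270+192/3.333,235+95/3.333)),("neckscr",(290+250/3.333,165+118/3.333),(270+165/3.333,235+212/3.333)),("neckch",(290+190/3.333,165+152/3.333),(270+175/3.333,235+152/3.333)),
  ("wax",(335,294),(263,244))):
    x,e=P(p,q);print(nm,x.round(4),round(e,4))
# box corners at top z=.1 from scene crop
for q in((14,497),(160,368),(386,545)):
    print(onz(sc,180+q[0]/3.333,255+(q[1]-367)/3.333,.1).round(3))
for q in((415,415),(672,397),(705,490),(425,500)):
    print("s",onz(si,270+(q[0]-400)/3.333,175+(q[1]-367)/3.333,.1).round(3))
E
```

```text
scene 288 ((0.5443918108940125, -0.24464620649814606), 0.06459255516529083) ((538.748291015625, -243.87628173828125), (84.58572387695312, 126.11995697021484), 100.575439453125)
side 458 ((0.521674633026123, -0.24805864691734314), 0.08974221348762512) ((525.49560546875, -238.44464111328125), (125.57353973388672, 211.93394470214844), 6.497925758361816)
hoop [0.461  0.2594 0.1803] 0.0058
ferr [0.5465 0.2536 0.1227] 0.0002
neckfile [0.5524 0.1725 0.1047] 0.001
neckscr [0.5678 0.3322 0.1065] 0.0023
neckch [0.5633 0.2541 0.1056] 0.0002
wax [0.7705 0.0282 0.0648] 0.0004
[ 0.493 -0.35   0.1  ]
[ 0.458 -0.166  0.1  ]
[ 0.748 -0.11   0.1  ]
s [ 0.773 -0.276  0.1  ]
s [ 0.487 -0.334  0.1  ]
s [ 0.451 -0.133  0.1  ]
s [ 0.738 -0.097  0.1  ]
```

send_rows --series '[[[4.38, -3.02, -0.6, 0, 0, 0, 1], [4.38, -3.02, -0.6, 0, 0, 0, 1], [4.38, -3.02, -0.6, 0, 0, 0, 1], [4.38, -3.02, -0.6, 0, 0, 0, 1], [4.38, -3.02, -0.6, 0, 0, 0, 1], [4.38, -3.02, -0.6, 0, 0, 0, 1], [4.38, -3.02, -0.6, 0, 0, 0, 1], [4.38, -3.02, -0.6, 0, 0, 0, 1], [4.38, -3.02, -0.6, 0, 0, 0, 1], [4.38, -3.02, -0.6, 0, 0, 0, 1]]]'

```text
time: 1.4
eef_pos: [0.5216, -0.2427, 0.2912]
tcp_rot: [0.991, 0.133, -0.0, -0.0]
contact_force: [1.0, -0.6, 0.3]
opening: 1.002
finger_force: 0.0
```

```bash
python3 - <<'E'
from plant import ctrl
from h import *
s=ctrl.get_state();c=ctrl.read_camera("wrist");c=wristcam(c,s)
pickle.dump((s,c),open("w1.pkl","wb"))
print(s["time"],s["eef_pos"],s["tcp_rot"],s["qpos"])
g=np.array([.5208,-.244,.11])
print(proj(c,g),proj(c,np.array([.668,-.2153,.11])))
cv2.imwrite("pics/w1.png",c["img"][:,:,::-1])
E
```

```text
1.4 [ 0.52162805 -0.24270979  0.2912293 ] [ 9.91116038e-01  1.32999917e-01 -1.24194464e-04 -7.77095969e-05] [-6.11764072e-01  2.63067254e-02  1.76012094e+00 -5.54812239e-05
  1.35545293e+00  6.92253761e-01]
[317.68865458 213.30193358] [331.94877685  27.58729619]
```

View pics/w1.png

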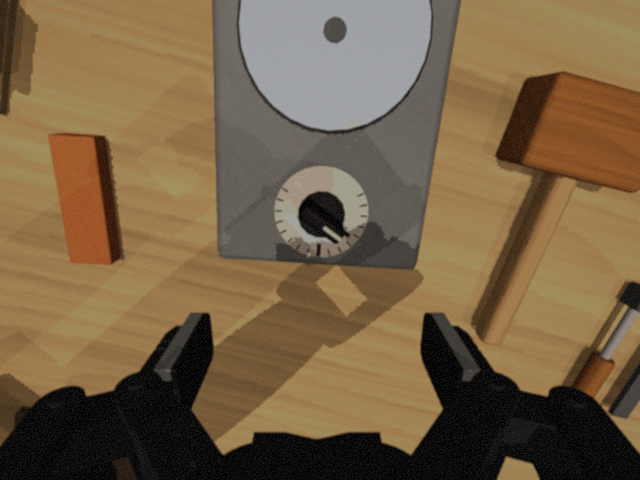

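Wrist view: disc hole at (335,30), dial centre near (322,214), zero mark at (319,250), and the pointer towards the lower right (347,236). I'll zoom in on the dial.

```bash
python3 - <<'E'
from h import *
s,c=pickle.load(open("w1.pkl","rb"))
z=cv2.resize(c["img"][155:275,262:382],(600,600),interpolation=3)
z=np.clip(z.astype(int)*1.4,0,255).astype(np.uint8)
cv2.imwrite("pics/z1.png",z[:,:,::-1])
E
```

```text
(no output)
```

View pics/z1.png

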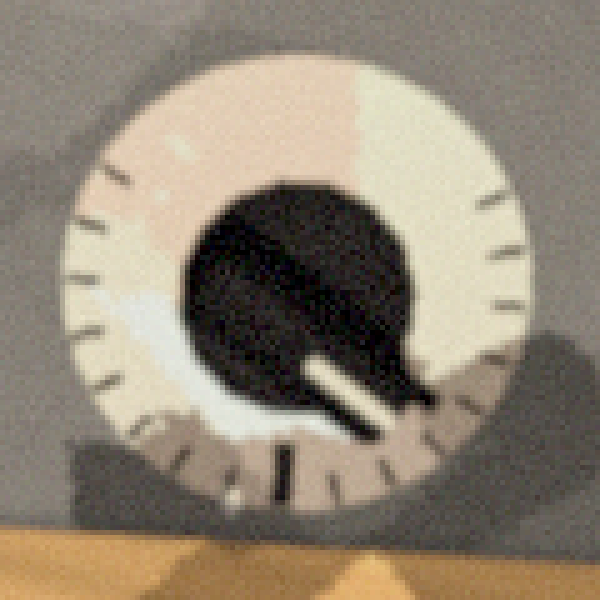

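```bash
python3 - <<'E'
from h import *
s,c=pickle.load(open("w1.pkl","rb"))
W=lambda q,z:onz(c,262+q[0]/5-.4,155+q[1]/5-.4,z)
cen=W((298,283),.101); zero=W((285,475),.101); disc=onz(c,335,30,.11)
print("cen",cen.round(4),"disc",disc.round(4),np.linalg.norm(disc-cen))
ang=lambda v:np.degrees(np.arctan2(v[1],v[0]))
print("yaw disc-dial",ang(disc-cen),"zero",ang(cen-zero))
for l,r in(((106,175),(495,198)),((80,279),(508,306)),((107,383),(497,355))):pass
a,b=W((312,368),.142),W((392,412),.142)
print("bar",a.round(4),b.round(4),ang(a-b))
for q in((228,255),(245,262)): pass
u=(a-b)/np.linalg.norm(a-b); n=np.array([-u[1],u[0],0]); print("off axis mm",1e3*np.dot(cen-a,n), "along",1e3*np.dot(cen-a,u))
# box edges
for x,y in((219,250),(217,100),(417,262),(440,100)): print(onz(c,x,y,.1).round(4))
E
```

```text
cen [ 0.5214 -0.2473  0.101 ] disc [ 0.667  -0.2181  0.11  ] 0.14884283429725634
yaw disc-dial 11.34355749128727 zero 11.7051019539349
bar [ 0.5179 -0.2502  0.142 ] [ 0.5139 -0.2652  0.142 ] 75.44016152214128
off axis mm -2.6552722881227124 along 3.667592150174547
[ 0.4574 -0.1616  0.1   ]
[ 0.5919 -0.1355  0.1   ]
[ 0.4963 -0.3522  0.1   ]
[ 0.6419 -0.3192  0.1   ]
```

send_rows --series '[[[0, 0, 1.5, 0, 0, -0.165, 1], [0, 0, 1.5, 0, 0, -0.165, 1], [0, 0, 1.5, 0, 0, -0.165, 1], [0, 0, 1.5, 0, 0, -0.165, 1], [0, 0, 1.5, 0, 0, -0.165, 1], [0, 0, 1.5, 0, 0, -0.165, 1], [-0.35, 0.05, 2.4, 0, 0, 0, 0.5], [0, 0, 2.4, 0, 0, 0, 0.2], [0, 0, 2.2, 0, 0, 0, 0.2], [0, 0, 0, 0, 0, 0, 0.2]]]'

```text
time: 2.7
eef_pos: [0.5186, -0.2469, 0.1288]
tcp_rot: [0.809, 0.588, -0.001, -0.003]
contact_force: [-0.5, -0.0, 0.5]
opening: 0.6
finger_force: 0.0
```

```bash
python3 - <<'E'
from plant import ctrl
from h import *
s=ctrl.get_state();c=ctrl.read_camera("wrist");c=wristcam(c,s)
m=Ro.from_quat(s["tcp_rot"]).as_matrix();print(s["eef_pos"],np.degrees(np.arctan2(m[1,0],m[0,0])),s["contact_force"],s["qpos"].round(2) if hasattr(s["qpos"],"round") else s["qpos"])
cv2.imwrite("pics/w2.png",c["img"][:,:,::-1])
E
```

```text
[ 0.51863075 -0.24688007  0.12879716] 72.0030069710306 [-0.5304397  -0.0338975   0.50919904] [-0.62  0.18  1.91 -0.    1.06 -0.31]
```

View pics/w2.png

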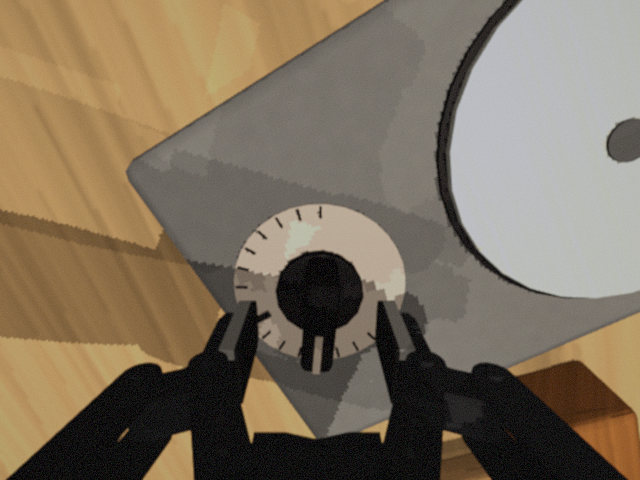

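The picture shows the bar upright at (318,340), midway between the fingers and aligned with them. Next: descend, close and turn.

send_rows --series '[[[0, 0, 1.4, 0, 0, 0, 0.2], [0, 0, 0, 0, 0, 0, -1], [0, 0, 0, 0, 0, 0, -1], [0, 0, 0, 0, 0, 0, -1], [0, 0, 0, 0, 0, 0, -1], [0, 0, 0, 0, 0, 0, -1], [0, 0, 0, 0, 0, 0, -1]]]' --force 30

```text
time: 3.62
eef_pos: [0.5197, -0.2478, 0.1177]
tcp_rot: [0.809, 0.588, -0.001, -0.001]
contact_force: [-5.5, -0.3, 3.9]
opening: 0.159
finger_force: 34.1
```

send_rows --series '[[[0, 0, 0, 0, 0, 0.132, -1], [0, 0, 0, 0, 0, 0.132, -1], [0, 0, 0, 0, 0, 0.132, -1], [0, 0, 0, 0, 0, 0.132, -1], [0, 0, 0, 0, 0, 0.132, -1], [0, 0, 0, 0, 0, 0.132, -1], [0, 0, 0, 0, 0, 0.132, -1], [0, 0, 0, 0, 0, 0.132, -1], [0, 0, 0, 0, 0, 0, -1], [0, 0, 0, 0, 0, 0, -1]]]'

```text
time: 4.88
eef_pos: [0.5195, -0.2476, 0.1177]
tcp_rot: [0.995, 0.1, -0.001, -0.001]
contact_force: [-5.7, 1.5, 4.0]
opening: 0.151
finger_force: 34.2
```

```bash
python3 - <<'E'
from plant import ctrl
from h import *
s=ctrl.get_state();m=Ro.from_quat(s["tcp_rot"]).as_matrix();print(s["eef_pos"],np.degrees(np.arctan2(m[1,0],m[0,0])),s["contact_force"],s["wrist_torque"])
E
```

```text
[ 0.51949044 -0.24756339  0.11765527] 11.507822584596617 [-5.68054482  1.48277775  4.03109445] [ 0.18917294  0.97042862 -0.02327693]
```

send_rows --series '[[[0, 0, 0, 0, 0, 0, 0.3], [0, 0, 0, 0, 0, 0, 0.3], [0, 0, 0, 0, 0, 0, 0.3], [0, 0, 0, 0, 0, 0, 0.3], [0, 0, -2, 0, 0, 0, 0.3], [0, 0, -4, 0, 0, 0, 0.5], [0, 0, -4, 0, 0, 0, 1], [0, 0, -4, 0, 0, 0, 1], [0, 0, -1, 0, 0, 0, 1]]]'

```text
time: 6.0
eef_pos: [0.5218, -0.2488, 0.2728]
tcp_rot: [0.995, 0.1, 0.003, 0.003]
contact_force: [0.2, 0.8, -0.4]
opening: 0.998
finger_force: 0.0
```

```bash
python3 - <<'E'
from plant import ctrl
from h import *
s=ctrl.get_state();c=ctrl.read_camera("wrist");c=wristcam(c,s);pickle.dump((s,c),open("w3.pkl","wb"))
m=Ro.from_quat(s["tcp_rot"]).as_matrix();print(s["eef_pos"],np.degrees(np.arctan2(m[1,0],m[0,0])))
p=proj(c,np.array([.521,-.247,.101]));print(p)
u,v=int(p[0]),int(p[1])
z=cv2.resize(c["img"][v-60:v+60,u-60:u+60],(600,600),interpolation=3)
cv2.imwrite("pics/z3.png",np.clip(z.astype(int)*1.4,0,255).astype(np.uint8)[:,:,::-1])
E
```

```text
[ 0.521789   -0.24875818  0.27280986] 11.51161409564827
[313.20521191 216.3887169 ]
```

View pics/z3.png

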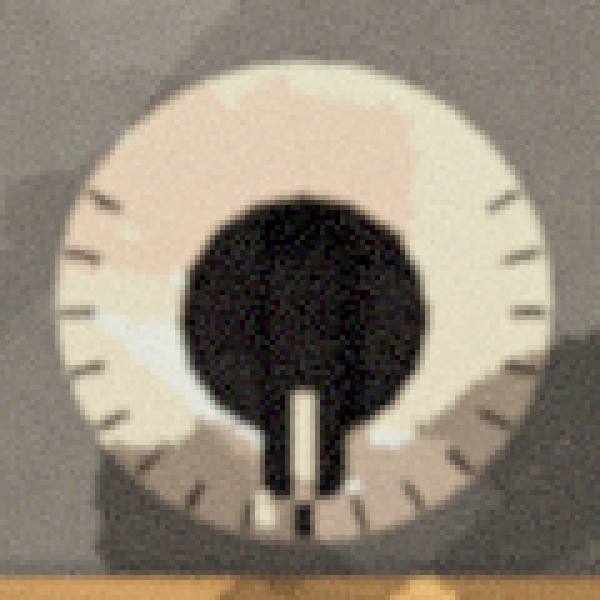

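The white pointer line (302,390)–(303,495) lines up with the long zero mark at (304,518), so the dial is at zero. Next is the rack, with the tool turned about 163° so the camera faces away from it.

send_rows --series '[[[0.5, -5.1, -0.6, 0, 0, 0, 1], [0.5, -5.1, -0.6, 0, 0, 0, 1], [0.5, -5.1, -0.6, 0, 0, 0, 1], [0.5, -5.1, -0.6, 0, 0, 0, 1], [0.5, -5.1, -0.6, 0, 0, 0, 1], [0.5, -5.1, -0.6, 0, 0, 0, 1], [0.5, -5.1, -0.6, 0, 0, 0, 1], [0.5, -5.1, -0.6, 0, 0, 0, 1], [0.5, -5.1, -0.6, 0, 0, 0, 1], [0.5, -5.1, -0.6, 0, 0, 0, 1]]]'

```text
time: 7.3
eef_pos: [0.4665, 0.2634, 0.3258]
tcp_rot: [0.995, 0.1, -0.001, 0.0]
contact_force: [0.3, 0.2, -0.0]
opening: 0.998
finger_force: 0.0
```

send_rows --series '[[[0, 0, 0, 0, 0, -0.178, 1], [0, 0, 0, 0, 0, -0.178, 1], [0, 0, 0, 0, 0, -0.178, 1], [0, 0, 0, 0, 0, -0.178, 1], [0, 0, 0, 0, 0, -0.178, 1], [0, 0, 0, 0, 0, -0.178, 1], [0, 0, 0, 0, 0, -0.178, 1], [0, 0, 0, 0, 0, -0.178, 1]]]'

```text
time: 8.3
eef_pos: [0.4669, 0.2617, 0.3254]
tcp_rot: [0.686, 0.728, -0.001, -0.001]
contact_force: [0.1, -0.8, -0.2]
opening: 0.996
finger_force: 0.0
```

send_rows --series '[[[0, 0, 0, 0, 0, -0.178, 1], [0, 0, 0, 0, 0, -0.178, 1], [0, 0, 0, 0, 0, -0.178, 1], [0, 0, 0, 0, 0, -0.178, 1], [0, 0, 0, 0, 0, -0.178, 1], [0, 0, 0, 0, 0, -0.178, 1], [0, 0, 0, 0, 0, -0.178, 1], [0, 0, 0, 0, 0, -0.178, 1], [0, 0, 0, 0, 0, 0, 1]]]'

```text
time: 9.43
eef_pos: [0.467, 0.2617, 0.3257]
tcp_rot: [0.047, 0.999, -0.0, -0.001]
contact_force: [0.3, 0.6, -0.2]
opening: 1.0
finger_force: 0.0
```

```bash
python3 - <<'E'
from plant import ctrl
from h import *
s=ctrl.get_state();c=ctrl.read_camera("wrist");c=wristcam(c,s);pickle.dump((s,c),open("w4.pkl","wb"))
m=Ro.from_quat(s["tcp_rot"]).as_matrix();print(s["time"],s["eef_pos"],np.degrees(np.arctan2(m[1,0],m[0,0])),np.round(s["qpos"],2))
for n in([.461,.2594,.1803],[.5465,.2536,.1227]):print(proj(c,np.array(n)))
cv2.imwrite("pics/w4.png",c["img"][:,:,::-1])
E
```

```text
9.425 [0.46700981 0.26173837 0.32569981] 174.56477318397415 [ 0.32 -0.08  1.8   0.    1.42 -1.15]
[313.14526315 216.25711721]
[316.2466999  281.80856661]
```

View pics/w4.png

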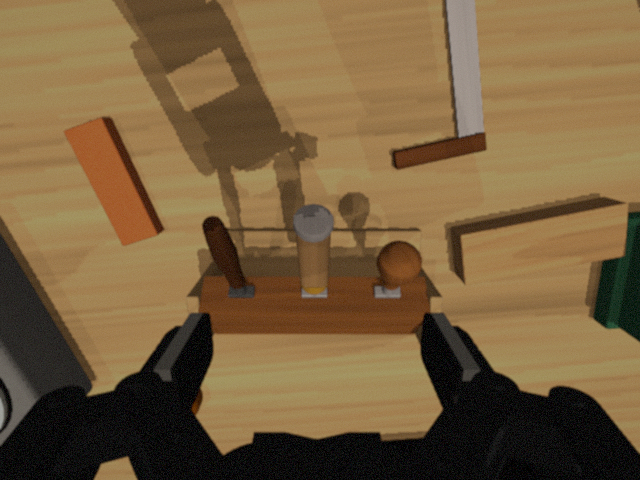

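Hoop at (313,222), chisel shoulder at (314,293), file shoulder at (242,291), scraper shoulder at (388,293). The rack is square to the tool.

```bash
python3 - <<'E'
from h import *
s,c=pickle.load(open("w4.pkl","rb"));sc=pickle.load(open("d0.pkl","rb"))
print(c["fx"],c["cx"])
for n,p,z in(("ch shoulder",(314.5,294),.106),("file",(242,292),.106),("scr",(388,294),.106),("hoopface",(313.5,222),.195),("rackL",(202,280),.12),("rackR",(430,280),.12)):
    print(n,onz(c,*p,z).round(4))
# hoop triangulated from wrist + scene + side
print(tri(c,(313.5,222),sc["scene"],(330.5,177.5)),tri(c,(313.5,222),sc["side"],(361.5,261.4)))
y=np.radians(-5.5);ax=np.array([np.cos(y)*np.cos(.698),np.sin(y)*np.cos(.698),-np.sin(.698)])
o=np.array([.570,.2525,.104])
for k in(-138,-95,-33,0,78):print(k,(o+ax*k/1000).round(4),proj(c,o+ax*k/1000),proj(sc["scene"],o+ax*k/1000),proj(sc["side"],o+ax*k/1000))
E
```

```text
366.3289157839583 316.4686387207289
ch shoulder [0.5688 0.2495 0.106 ]
file [0.5588 0.1703 0.106 ]
scr [0.5765 0.3301 0.106 ]
hoopface [0.4617 0.2597 0.195 ]
rackL [0.5343 0.1347 0.12  ]
rackR [0.557 0.372 0.12 ]
(array([0.4643565 , 0.25937092, 0.18557627]), np.float64(8.068594168941467e-05)) (array([0.46083418, 0.26032335, 0.18455094]), np.float64(0.007607753397141686))
-138 [0.4648 0.2626 0.1927] [317.55567766 224.55657226] [331.38711353 175.71977714] [358.87065379 258.89126425]
-95 [0.4976 0.2595 0.1651] [317.46484297 251.57324532] [336.57218348 187.21832745] [346.40295318 265.88596627]
-33 [0.5448 0.2549 0.1252] [317.36499082 281.27195218] [343.97486643 203.63471591] [329.0670665  275.61184641]
0 [0.57   0.2525 0.104 ] [317.32247498 293.91730547] [347.8800816  212.29502591] [320.13419116 280.62342016]
78 [0.6295 0.2468 0.0539] [317.24215707 317.80600672] [357.01568929 232.5543948 ] [299.78686978 292.03879293]
```

send_rows --series '[[[0, 0, 0, 0, 0.1745, 0, 0.2], [0, 0, 0, 0, 0.1745, 0, 0.2], [0, 0, 0, 0, 0.1745, 0, 0.2], [0, 0, 0, 0, 0.1745, 0, 0.2], [-3.1, -0.05, 0.6, 0, 0, 0, 0.2], [-3.1, -0.05, 0.6, 0, 0, 0, 0.2], [-3.1, -0.05, 0.6, 0, 0, 0, 0.2], [-3.1, -0.05, 0.6, 0, 0, 0, 0.2], [0, 0, 0, 0, 0, 0, 0.2]]]'

```text
time: 10.6
eef_pos: [0.546, 0.2519, 0.2258]
tcp_rot: [0.045, 0.938, 0.015, -0.344]
contact_force: [-0.8, 0.3, -0.4]
opening: 0.601
finger_force: 0.0
```

```bash
cat > rel.py <<'E'
from plant import ctrl
from h import *
import sys
s=ctrl.get_state();c=wristcam(ctrl.read_camera("wrist"),s)
m=Ro.from_quat(s["tcp_rot"]).as_matrix();p=np.array(s["eef_pos"]);print(s["time"],p.round(4),m.round(3).tolist(),np.round(s["qpos"],2),s["opening"])
y=np.radians(-5.6);ax=np.array([np.cos(y)*np.cos(.698),np.sin(y)*np.cos(.698),-np.sin(.698)])
o=np.array([.568,.250,.104]); g=o-.095*ax
print("grasp point in tool cm",(m.T@(g-p)*100).round(2),"axis in tool",(m.T@ax).round(3))
print([proj(c,o+k*ax).round(1).tolist() for k in(-.138,-.095,0)])
cv2.imwrite("pics/"+sys.argv[1],c["img"][:,:,::-1])
E
python3 rel.py w5.png
```

```text
10.6 [0.546  0.2519 0.2258] [[-0.759, 0.095, -0.645], [0.075, 0.995, 0.059], [0.647, -0.003, -0.762]] [ 0.19  0.49  1.43  0.19  1.9  -1.29] 0.6007076136070755
grasp point in tool cm [-0.06  0.06  7.91] axis in tool [-1.     0.    -0.006]
[[317.1, 187.0], [317.1, 252.8], [317.2, 374.5]]
```

View pics/w5.png

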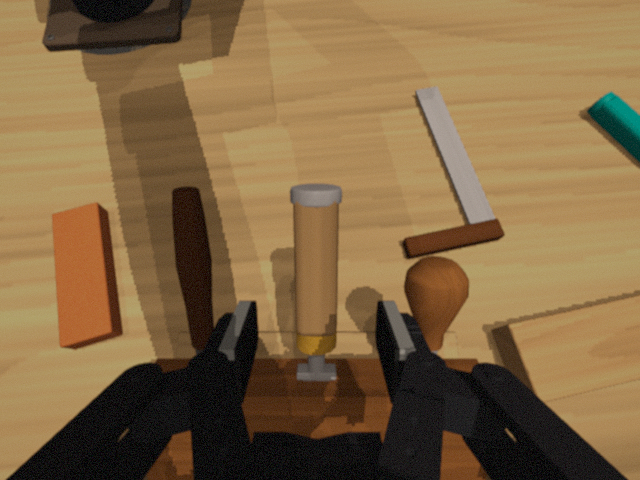

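The axis fits: hoop (317,190) and shoulder (317,373) are where predicted, midway between the fingers. I'll descend and close.

send_rows --series '[[[0, 0, 2.5, 0, 0, 0, 0.2], [0, 0, 2.5, 0, 0, 0, 0.2], [0, 0, 2.5, 0, 0, 0, 0.2], [0, 0, 2.5, 0, 0, 0, 0.2], [0, 0, 0, 0, 0, 0, 0.2], [0, 0, 0, 0, 0, 0, -1], [0, 0, 0, 0, 0, 0, -1], [0, 0, 0, 0, 0, 0, -1], [0, 0, 0, 0, 0, 0, -1], [0, 0, 0, 0, 0, 0, -1]]]' --force 80

```text
time: 11.9
eef_pos: [0.4838, 0.2583, 0.1546]
tcp_rot: [0.044, 0.939, 0.016, -0.341]
contact_force: [-0.1, -1.5, 6.0]
opening: 0.312
finger_force: 79.5
```

```bash
python3 rel.py w6.png
```

```text
11.9 [0.4838 0.2583 0.1546] [[-0.764, 0.093, -0.639], [0.072, 0.996, 0.06], [0.641, 0.0, -0.767]] [ 0.21  0.44  1.64  0.2   1.74 -1.3 ] 0.31154874618221434
grasp point in tool cm [-0.24 -0.01 -1.56] axis in tool [-1.    -0.003  0.002]
[[316.2, 239.4], [316.0, 339.6], [315.6, 505.7]]
```

send_rows --series '[[[0.7, 0, 0, 0, 0, 0, -1], [1, 0, 0, 0, 0, 0, -1], [1, 0, 0, 0, 0, 0, -1], [1.2, 0, 0, 0, 0, 0, -1], [1.2, 0, 0, 0, 0, 0, -1], [1.2, 0, 0, 0, 0, 0, -1], [1.2, 0, 0, 0, 0, 0, -1], [1.2, 0, 0, 0, 0, 0, -1], [1.3, 0, 0, 0, 0, 0, -1], [0, 0, 0, 0, 0, 0, -1]]]'

```text
time: 13.2
eef_pos: [0.4053, 0.2658, 0.2174]
tcp_rot: [0.043, 0.939, 0.016, -0.342]
contact_force: [0.2, 0.2, -2.4]
opening: 0.315
finger_force: 78.7
```

```bash
python3 rel.py w7.png
```

```text
13.2 [0.4053 0.2658 0.2174] [[-0.762, 0.092, -0.64], [0.07, 0.996, 0.059], [0.643, 0.0, -0.766]] [ 0.25  0.23  1.78  0.23  1.79 -1.25] 0.3151653107419052
grasp point in tool cm [-10.31  -0.04  -1.82] axis in tool [-1.    -0.005 -0.001]
[[315.9, 452.9], [315.6, 519.7], [315.1, 636.0]]
```

send_rows --series '[[[3.2, 0, -3.8, 0, 0, 0, -1], [3.2, 0, -3.8, 0, 0, 0, -1], [0, 0, 0, 0, -0.14, 0, -1], [0, 0, 0, 0, -0.14, 0, -1], [0, 0, 0, 0, -0.14, 0, -1], [0, 0, 0, 0, -0.14, 0, -1], [0, 0, 0, 0, -0.138, 0, -1], [0, 0, 0, 0, 0, 0, -1]]]'

```text
time: 14.25
eef_pos: [0.4043, 0.2658, 0.3161]
tcp_rot: [0.046, 0.999, 0.0, -0.001]
contact_force: [0.6, 0.2, -2.8]
opening: 0.316
finger_force: 79.1
```

send_rows --series '[[[0, 0, 0, 0, 0, 0.135, -1], [0, 0, 0, 0, 0, 0.135, -1], [0, 0, 0, 0, 0, 0.135, -1], [0, 0, 0, 0, 0, 0.135, -1], [0, 0, 0, 0, 0, 0.135, -1], [0, 0, 0, 0, 0, 0.135, -1], [0, 0, 0, 0, 0, 0.135, -1], [0, 0, 0, 0, 0, 0, -1]]]'

```text
time: 15.25
eef_pos: [0.4064, 0.2655, 0.3155]
tcp_rot: [0.496, 0.869, -0.001, -0.002]
contact_force: [0.5, -0.2, -3.5]
opening: 0.31
finger_force: 79.2
```

```bash
python3 - <<'E'
from plant import ctrl
from h import *
s=ctrl.get_state();m=Ro.from_quat(s["tcp_rot"]).as_matrix();p=np.array(s["eef_pos"])
print(p.round(4),m.round(3).tolist(),np.round(s["qpos"],2),np.degrees(np.arctan2(m[1,0],m[0,0])))
e=p-.1754*m[:,0]-.017*m[:,2];print("edge",e.round(4),"shift tool cm",(m.T@(np.array([.667,-.2175,.19])-e)*100).round(2))
E
```

```text
[0.4064 0.2655 0.3155] [[-0.509, 0.861, -0.004], [0.861, 0.509, -0.0], [0.002, -0.003, -1.0]] [ 0.37 -0.2   1.92  0.    1.42 -0.17] 120.57635825624708
edge [0.4957 0.1145 0.3322] shift tool cm [-37.32  -2.09  14.16]
```

send_rows --series '[[[-4.66, -0.26, 0.6, 0, 0, 0, -1], [-4.66, -0.26, 0.6, 0, 0, 0, -1], [-4.66, -0.26, 0.6, 0, 0, 0, -1], [-4.66, -0.26, 0.6, 0, 0, 0, -1], [-4.66, -0.26, 0.6, 0, 0, 0, -1], [-4.66, -0.26, 0.6, 0, 0, 0, -1], [-4.66, -0.26, 0.6, 0, 0, 0, -1], [-4.66, -0.26, 0.6, 0, 0, 0, -1], [0, 0, 2.5, 0, 0, 0, -1], [0, 0, 2.5, 0, 0, 0, -1]]]'

```text
time: 16.5
eef_pos: [0.5778, -0.0672, 0.2169]
tcp_rot: [0.496, 0.869, 0.0, -0.001]
contact_force: [0.1, -0.3, -2.6]
opening: 0.311
finger_force: 79.2
```

send_rows --series '[[[0, 0, 2.2, 0, 0, 0, -1], [0, 0, 2.0, 0, 0, 0, -1], [0, 0, 0, 0, 0, 0, -1], [0, 0, 0, 0, 0, 0, -1]]]'

```text
time: 17.0
eef_pos: [0.5782, -0.0662, 0.1771]
tcp_rot: [0.496, 0.869, 0.0, 0.001]
contact_force: [0.1, -0.5, -2.2]
opening: 0.307
finger_force: 79.0
```

```bash
python3 - <<'E'
from plant import ctrl
from h import *
s=ctrl.get_state();m=Ro.from_quat(s["tcp_rot"]).as_matrix();p=np.array(s["eef_pos"])
print(p.round(4),m.round(3).tolist())
e=p-.1754*m[:,0]-.017*m[:,2];h=e+.216*m[:,0];print("edge",e.round(4),"shift tool cm",(m.T@(np.array([.667,-.2175,.19])-e)*100).round(2))
t=[]
for n in("scene","side"):
    c=ctrl.read_camera(n);pickle.dump(c,open(n+"f.pkl","wb"))
    a,b=proj(c,e),proj(c,h);o=((a+b)/2).astype(int);print(n,o-[60,45],a,b,"disc",proj(c,np.array([.667,-.2175,.11])))
    x,y=o-[60,45];t.append(cv2.resize(c["img"][y:y+90,x:x+120],(800,600),interpolation=3)[:, :])
t=[cv2.resize(i,(400,300)) for i in t]
c=ctrl.read_camera("wrist")["img"];t+= [cv2.resize(c,(400,300))]
d=cv2.resize(ctrl.read_camera("scene")["img"][240:330,170:290],(400,300),interpolation=3)
cv2.imwrite("pics/f.png",np.vstack([np.hstack(t[:2]),np.hstack([t[2],d])])[:,:,::-1])
E
```

```text
[ 0.5782 -0.0662  0.1771] [[-0.509, 0.861, 0.001], [0.861, 0.509, -0.0], [-0.001, 0.001, -1.0]]
edge [ 0.6674 -0.2172  0.1942] shift tool cm [-0.   -0.05  0.42]
scene [203 221] [248.28127334 294.93781212] [277.84158137 237.27873794] disc [251.09998846 308.12937812]
side [255 143] [300.6447197  174.64048694] [329.46690662 202.32714002] disc [301.35369185 195.57642973]
```

View pics/f.png

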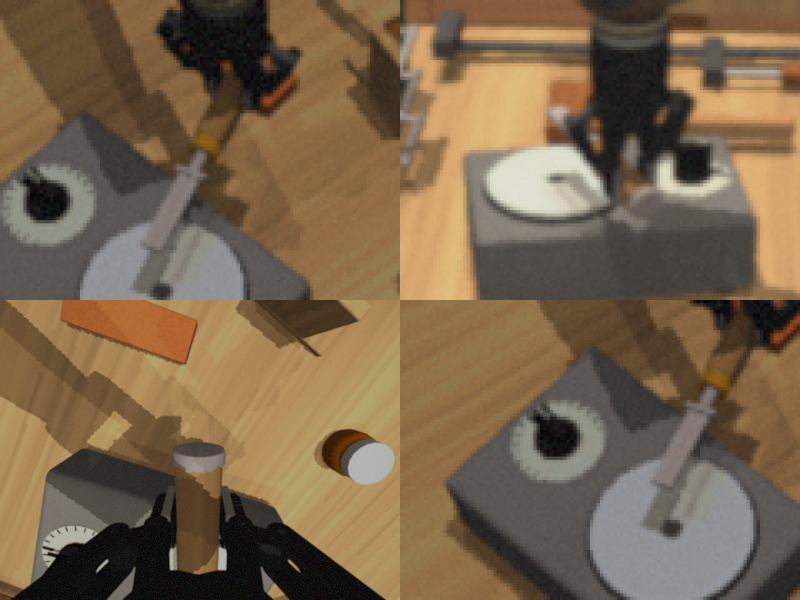

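The edge shows at scene (249,294), against a predicted (248,295), over the disc centre, and the dial has not moved. It still needs to come down 4 mm.

send_rows --series '[[[0, 0, 0.4, 0, 0, 0, -1], [0, 0, 0, 0, 0, 0, -1], [0, 0, 0, 0, 0, 0, -1], [0, 0, 0, 0, 0, 0, -1]]]'

```text
time: 17.7
eef_pos: [0.5777, -0.066, 0.1723]
tcp_rot: [0.496, 0.868, -0.0, 0.0]
contact_force: [-0.5, 0.7, -3.0]
opening: 0.314
finger_force: 79.0
```

```bash
python3 - <<'E'
from plant import ctrl
s=ctrl.get_state();print(s["eef_pos"],s["tcp_rot"],s["dq"],s["opening"],s["contact_force"])
print(ctrl.sign_off())
E
```

```text
[ 0.57765851 -0.06602028  0.17227661] [ 4.95902673e-01  8.68378108e-01 -6.33413052e-06  2.59662433e-05] [ 1.52986248e-03  5.68494634e-04  1.66118690e-03 -6.67166107e-04
  1.34854538e-05  8.10462166e-04] 0.3135685734872738 [-0.51489602  0.73780495 -2.99664323]
the job is handed in; nothing more can be done
None
```

I turned the dial to zero, then drew the chisel; it is held level and still, same face down, its edge about 8 cm above the disc centre by my measurements, and I handed the job in at 17.7 s (no verdict was returned).

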